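# Square two painting panels in the corner jig

### The job

Take the two wooden painting panels off the sloped easel and stack them white face up in the two-fence corner jig, long sides along the long fence. Lay down the wide panel and push it gently home until it is flush against both fences; only then bring the narrow panel, lay it on the wide one and push it flush against both fences too. Leave both panels lying square and released, and leave the jar, the tin and the palette knife alone.

Things in the scene. Friction and masses are not known exactly. Their poses are not given: they have to be found in the camera images.
- easel: Fixed wooden table easel, foot 190 x 330 mm. Origin: centre of its foot on the table; x points to its high back (roughly to the robot), y along its width, z up. Its 280 mm wide board rises at 30 degrees from level towards +x, with a 10 mm high ledge at its low edge.
- easel_bar (a point): Middle of the easel's fixed round hand-rest bar, 14 mm diameter, along the easel's y, 186 mm above the table over the panels, on posts 155 mm to either side. It is in the way of a hand coming straight down on the middle of a panel; a tool square to the board passes it on the low (-x) side.
- wide_panel: Loose wooden panel with white upper face, 120 (x) x 66 (y) x 18 (z) mm, about 0.12 kg. Origin: centre of its underside (wood); x along its length, z out of the white face. Starts lying on the easel's board, lower end on the ledge, x up the slope, its neighbour at least 45 mm away.
- narrow_panel: The same but 120 x 50 x 18 mm, about 0.09 kg. Which of the two is on the left varies.
- jig: Fixed corner jig: plywood base 190 (x) x 150 (y) x 8 mm with two 16 mm thick wooden fences whose tops are 52 mm above the table (44 mm above the base): the long one along the whole +y edge, the short one along the +x edge. Open at the -x and -y sides. Origin: centre of the base's underside, on the table.
- fences: The jig's two wooden fences, rigid and fixed to its base; origin and axes are the jig's. Push panels against them with 5 to 15 N.
- jig_corner (a point): Inner corner of the jig, on the base's upper face (8 mm above the table). Axes as the jig's: short fence's face at x = 0, long fence's face at y = 0, base surface at z = 0, reaching to x = -174, y = -134 mm. A wide panel that is home has its origin at (-60, -33, 0) mm, the narrow one on it at (-60, -25, 18) mm.
- jar: Bystander: glass jar, 52 mm diameter, 62 mm high, origin under its centre.
- tin: Bystander: small closed can, 56 mm diameter, 50 mm high, origin under its centre.
- palette_knife: Bystander: palette knife 170 mm long lying flat along its x.
Not all that is in view belongs to the job. What is shaped like the wide_panel but blue or pink is not meant. Several things have the shape of the jig; the one meant has the colours described above.

How it is judged:
On the way:
1. the wide panel lies flat and flush against both fences, released, before the narrow panel comes to the jig (x of wide_panel in the frame of jig_corner between -0.0615 and -0.0585 m and y of wide_panel in the frame of jig_corner between -0.0345 and -0.0315 m and z of wide_panel in the frame of jig_corner between -0.003 and 0.003 m and angle between the x axis of wide_panel and the x axis of jig_corner, either way round below 0.025 rad and angle between wide_panel's own z axis and vertical below 0.06 rad and linear speed of wide_panel below 0.01 m/s and contact force between wide_panel and the fingers below 0.05 N and horizontal distance between narrow_panel and jig_corner above 0.16 m), for 0.2 s.
At the end, for the whole second after the job is handed in: Both panels lie flat, white face up, the wide one on the jig's base and the narrow one on it, each within 1.5 mm of touching both fences at its middle and within 0.025 rad of square, released and at rest (x of wide_panel in the frame of jig_corner between -0.0615 and -0.0585 m and y of wide_panel in the frame of jig_corner between -0.0345 and -0.0315 m and z of wide_panel in the frame of jig_corner between -0.003 and 0.003 m and angle between the x axis of each of wide_panel, narrow_panel and the x axis of jig_corner, either way round below 0.025 rad and angle between each of wide_panel, narrow_panel's own z axis and vertical below 0.06 rad and x of narrow_panel in the frame of jig_corner between -0.0615 and -0.0585 m and y of narrow_panel in the frame of jig_corner between -0.0265 and -0.0235 m and z of narrow_panel in the frame of jig_corner between 0.015 and 0.021 m and linear speed of each of wide_panel, narrow_panel below 0.01 m/s and contact force between each of wide_panel, narrow_panel and the fingers below 0.05 N).
It fails at once if a panel is pushed against the fences with more than 40 N (contact force between any of wide_panel, narrow_panel and fences above 40 N).
It fails at once if the jar, tin or palette knife is moved by more than 30 mm (distance of any of jar, tin, palette_knife from where it was at the start of the episode above 0.03 m).
It also fails if it takes over 72 s, if anything falls off the work surface, if the arm or the gripper's body presses on something with over 40 N, if the wrist force passes 120 N, or if a joint passes its speed limit or range.

### The arm

A 6-joint arm with a two-finger parallel gripper is mounted at the origin on the work surface. World frame = base frame: x ahead of the robot, y to its left, z up, the work surface at z = 0. Lengths are in m, angles in rad, forces in N, time in s.
With the tool pointing down it reaches from about 0.225 to 0.875 m from the base axis. Payload 3.4 kg.
Tool frame: the origin (TCP) lies at the very end of the fingers, on their centre line; the grasp point (between the pads) lies 19 mm behind it; z points along the fingers, y is the line along which they close (so a half turn about z gives the same grasp; the last joint's range is limited). The gripper opens to 85 mm and grips with 20 to 120 N. Pads are 22 mm wide; open, the fingers measure 114 mm over their backs; the gripper's body (76 mm by 85 mm) begins 54 mm behind the grasp point. The pads swing forward as they close: fully open they stand 13 mm farther back than shut.
Start: joints at [1.021, 0.276, 1.505, -0, 1.361, -0.121], TCP at [0.239, 0.523, 0.231] pointing down, gripper open.
Joint ranges: [-2.89, 2.89], [-0.75, 2.08], [0.22, 2.7], [-1.18, 4.32], [0.11, 2.71], [-2.7, 2.7]. Speed limits (rad/s): [2.57, 2.57, 3.14, 3.14, 3.14, 3.14].

### API

Orientations are given as a unit quaternion [w, x, y, z].
In Python, from rig import readout, vision, manip gives the robot as it stands.
- The arm moves only by the shell command python3 -m handwheel 'ROWS' [FORCE]. ROWS is JSON, a list of rows, each a list of 3 entries, a list of its own where there are three numbers: the shift along the tool's x, y, z in mm, then the turn, a rotation vector about the tool's x, y, z in units of 6 degrees (1.0 is 6 degrees), then the closure, from -1 (fully open) to 1 (shut), so that 0 is half open. A call has 1 to 20 rows; each row shifts and turns the commanded pose from where the row before left it, along the tool's axes as they then stand; what a row does not reach is not made up. A row lasts 1/8 s, in which the tool goes at most 62.5 mm and 10.7 degrees, less where a joint would pass 70% of its speed; a pose out of reach is approached as far as the arm can. A call is refused whole if a number of a shift passes 62.5 or a number of a turn 1, either way. A call with a gripper value outside its range is refused whole. The fingers move at their own pace and stop on an object; FORCE is the grip in N (left out, the last holds). Time passes only in rows, so rows that do not move let the fingers close. It gives the time, the measured TCP pose, the force, the opening and the grip force at its end, in the units of the state.
- readout.get_state(): the state, without advancing time (a new reading comes with each control period).
- vision.get_image(name): name is "scene" or "top" or "wrist"; returns the picture (420x560x3 uint8, blue, green, red); there is no depth.
- vision.camera_params(name): a dict with "intrinsics" (3x3 intrinsics, pixels), "rvec" (rotation vector, rad) and "tvec" (3), from world to camera coordinates, as OpenCV has them; the wrist camera has in their place "hand_eye" (4x4, takes a point from camera to tool coordinates, whose origin is the TCP and whose axes are the flange's). Camera axes: x right, y down, z forward; pixel columns grow to the right and rows downward; lengths in m; the calibration is good to about 2 mm. A picture is of the moment at which its call begins: read the wrist's pose just before it. camera_params takes no time and is no camera call.
- manip.sign_off(): hands the job in; it is judged then, once.
The state is a dict: "clock": time; "qpos": joint angles; "qd": joint speeds; "effort": joint torques, N m; "position": TCP position; "ee_rot": TCP orientation; "contact_force": force on the tool from outside, world axes, zero at the start; "moment": the same for the moment, N m; "width": finger opening in m; "gripper_force": force on a finger pad.
Only numpy, scipy, OpenCV 4.12 (cv2) and the standard library are available. Lean on these libraries where they do the work, as an engineer would, in place of code of your own. Each camera call takes 0.05 s, during which the arm holds its last target. There are 200 camera calls.

## Working session

There is one attempt and no reset: what is moved stays moved. The work goes in short steps, Python scripts to look and compute and a shell command to move; the robot and the scene stay as the last step left them, time stands still between calls to the robot, and variables do not carry over. Pictures are saved under pics/ and viewed, at most 10 in all, crops included, and the job is handed in when it is done.

```bash
ls; mkdir -p pics
python3 - <<'E'
from rig import readout, vision
import cv2,numpy as np
print(readout.get_state())
for n in ["scene","top"]:
    im=vision.get_image(n); cv2.imwrite(f"pics/{n}0.png",im)
    print(n,vision.camera_params(n))
print(vision.camera_params("wrist"))
E
```

```text
pics
{'clock': 0.0, 'qpos': array([ 1.02103529e+00,  2.76596020e-01,  1.50614829e+00,  2.19529719e-05,
        1.36069069e+00, -1.21007074e-01]), 'qd': array([ 0.00028528, -0.00034237,  0.00076215, -0.00385208,  0.00032823,
       -0.00043445]), 'effort': array([-7.71363193e-04, -4.16763961e+01, -2.45805645e+01, -5.53811933e-04,
        1.10168828e-02, -3.37842799e-06]), 'position': array([0.23877069, 0.52249596, 0.23043309]), 'ee_rot': array([-3.13322844e-04,  2.12740870e-01,  9.77108220e-01, -8.66317711e-04]), 'contact_force': array([-0.61747203,  0.09241831, -0.91271183]), 'moment': array([-0.02353898,  0.00729392, -0.00820044]), 'gripper_force': 0.0, 'width': 0.08523896620277453}
scene {'intrinsics': array([[395.13167116,   0.        , 279.89637315],
       [  0.        , 395.13167116, 202.73068189],
       [  0.        ,   0.        ,   1.        ]]), 'rvec': array([ 1.63162438,  1.68282689, -0.89513528]), 'tvec': array([-0.11095163, -0.1586842 ,  1.55368205])}
top {'intrinsics': array([[545.62840728,   0.        , 287.39810695],
       [  0.        , 545.62840728, 216.46445146],
       [  0.        ,   0.        ,   1.        ]]), 'rvec': array([ 2.12532495, -2.17324953,  0.12740135]), 'tvec': array([0.14588258, 0.47750638, 1.54341676])}
{'intrinsics': array([[313.94634881,   0.        , 277.83533429],
       [  0.        , 313.94634881, 203.23297823],
       [  0.        ,   0.        ,   1.        ]]), 'hand_eye': array([[ 5.80726665e-04, -9.64789442e-01, -2.63022804e-01,
         6.62630108e-02],
       [ 9.99999830e-01,  5.44694210e-04,  2.09910859e-04,
        -1.25722002e-03],
       [-5.92527815e-05, -2.63022881e-01,  9.64789594e-01,
        -1.41361080e-01],
       [ 0.00000000e+00,  0.00000000e+00,  0.00000000e+00,
         1.00000000e+00]])}
```

View pics/scene0.png

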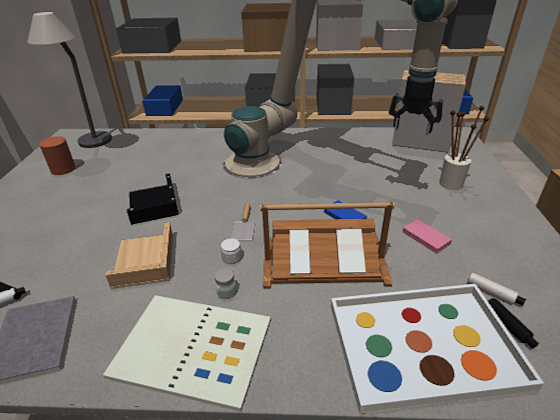

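View pics/top0.png

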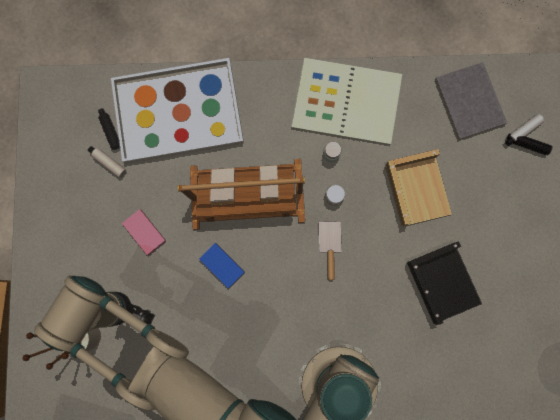

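The scene view shows the easel with a white narrow panel at (300,250) and a white wide one at (350,250). The wooden jig is at (140,255). The top view shows the easel at (247,190) and the wooden jig at (420,188).

Possible mix-ups:
- **Panels:** the blue block at top (222,265) and the pink one at (143,232) are rejected. The white ones at (222,185) and (269,182) are the right ones.
- **Jigs:** the black one at (444,283) is rejected and the wooden one at (420,188) is chosen.

Next is a close crop to check this.

Run:
```python
import cv2,numpy as np
t=cv2.imread("pics/top0.png");
a=cv2.resize(t[145:240,175:315],None,fx=5.6,fy=5.6,interpolation=cv2.INTER_CUBIC)[:, :784]
cv2.imwrite("pics/c1.png",a)
s=cv2.imread("pics/scene0.png")
b=cv2.resize(t[145:230,380:460],(400,425),interpolation=cv2.INTER_CUBIC)
c=cv2.resize(s[215:295,100:180],(400,400),interpolation=cv2.INTER_CUBIC)
c=cv2.copyMakeBorder(c,0,25,0,0,cv2.BORDER_CONSTANT)
cv2.imwrite("pics/c2.png",np.hstack([b,c]))
```

```text
(no output)
```

View pics/c1.png

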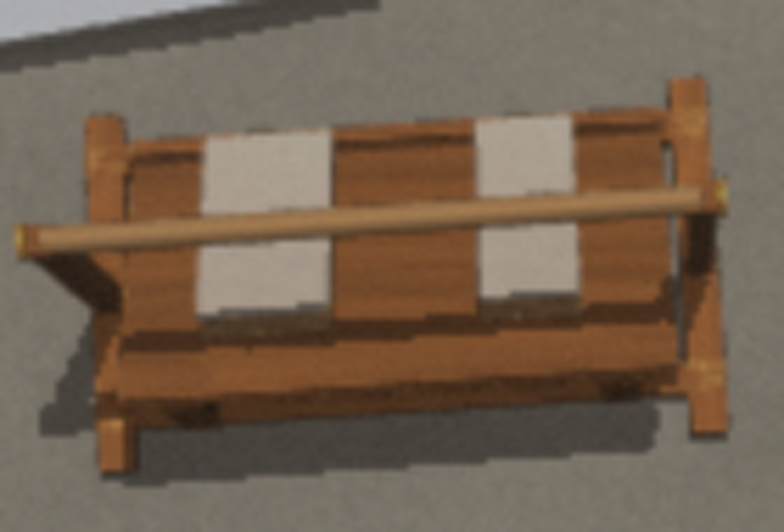

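View pics/c2.png

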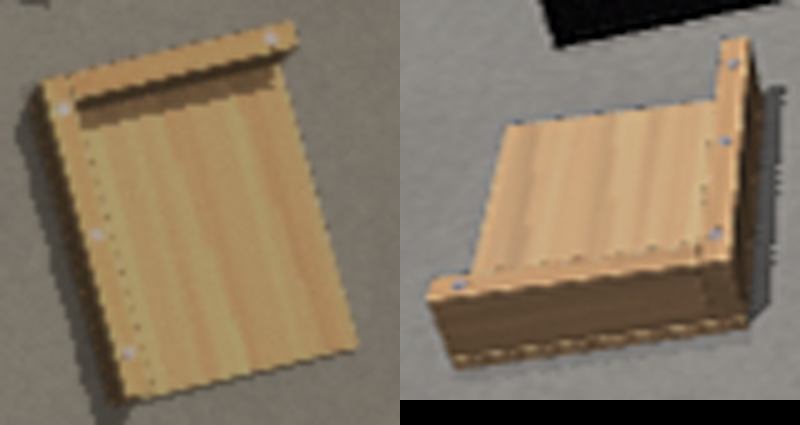

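The close crop confirms the choice: wide panel on the +y side (white corners (205,138)…(197,318)), narrow panel on the −y side, and the bar crossing both. The wooden jig's long fence is on its left (+y) and the short fence at the far end (+x).

```bash
cat > h.py <<'E'
import numpy as np, cv2
from scipy.spatial.transform import Rotation as R
from scipy.optimize import least_squares
from rig import readout, vision
def cam(n):
    p=vision.camera_params(n); K=p["intrinsics"]
    if n!="wrist": return K,R.from_rotvec(p["rvec"]).as_matrix(),p["tvec"]
    s=readout.get_state(); T=np.eye(4); T[:3,:3]=rot(s["ee_rot"]).as_matrix(); T[:3,3]=s["position"]
    M=np.linalg.inv(T@p["hand_eye"]); return K,M[:3,:3],M[:3,3]
def rot(q): return R.from_quat(np.asarray(q)[[1,2,3,0]])
def proj(c,X):
    K,Rm,t=c; q=(np.atleast_2d(X)@Rm.T+t)@K.T; return q[:,:2]/q[:,2:]
def back(c,uv,z):
    K,Rm,t=c; d=Rm.T@np.linalg.solve(K,[*uv,1]); o=-Rm.T@t
    return o+d*(z-o[2])/d[2]
def pan(w,yaw,P):  # upper face corners of panel: low-left,low-right,high-right,high-left; P=low end centre, top face; yaw of world dir 'down'
    f=np.array([np.cos(yaw),np.sin(yaw),0]); l=np.array([-f[1],f[0],0]); up=-f*np.cos(np.pi/6)+np.array([0,0,.5])
    return np.array([P+l*w/2,P-l*w/2,P-l*w/2+up*.12,P+l*w/2+up*.12])
def frame(o,yaw):
    T=np.eye(4);T[:3,:3]=R.from_euler('z',yaw).as_matrix();T[:3,3]=o;return T
def delta(Rm,p):  # shift (tool mm) and turn (6deg units) from present tool pose to R,p
    s=readout.get_state(); r=rot(s["ee_rot"])
    return np.round(r.inv().apply(p-s["position"])*1e3,1),np.round(np.degrees((r.inv()*Rm).as_rotvec())/6,2)
E
cat > fit.py <<'E'
from h import *
c=cam("top")
s=lambda u,v:np.array([175+u/5.6-.41,145+v/5.6-.41]); j=lambda u,v:np.array([380+u/5-.4,145+v/5-.4])
W=np.array([s(205,138),s(330,130),s(330,305),s(197,318)]);N=np.array([s(477,120),s(572,115),s(579,290),s(480,298)])
def res(p):
    yaw=p[0];l=np.array([-np.sin(yaw),np.cos(yaw),0]);P=p[1:4]
    return np.r_[(proj(c,pan(.066,yaw,P))-W).ravel(),(proj(c,pan(.05,yaw,P-l*p[4]))-N).ravel()]
r=least_squares(res,[0,.5,.3,.06,.12]);print("easel fit",r.x.round(4),"rms",np.sqrt(np.mean(r.fun**2)))
b1,b2=back(c,s(25,240),.186),back(c,s(718,198),.186);print("bar",b1,b2,np.linalg.norm(b1-b2))
A,B,C=[back(c,j(*q),.052) for q in [(40,90),(290,25),(120,403)]]
print("jig corner out",A,B,C,np.linalg.norm(B-A),np.linalg.norm(A-C),np.degrees(np.arctan2(*(A-C)[1::-1])),np.degrees(np.arctan2(*(A-B)[1::-1]))-90)
E
python3 fit.py
```

```text
easel fit [0.0434 0.6274 0.3226 0.0269 0.1341] rms 0.1896299951095509
bar [0.54398042 0.41659651 0.186     ] [0.55623058 0.09123067 0.186     ] 0.32559637492666976
jig corner out [ 0.62773992 -0.15688118  0.052     ] [ 0.66252298 -0.30252825  0.052     ] [ 0.44541758 -0.19396607  0.052     ] 0.14974288443253658 0.1860557055760907 11.497282372917818 13.431650846819778
```

```bash
python3 -m handwheel '[[[-47,-3,-30],[0,0,1],-1],[[-47,-8,-30],[0,0,0],-1],[[-47,-8,-25],[0,0,0],-1],[[-47,-8,-20],[0,0,0],-1],[[-47,-8,-15],[0,0,0],-1],[[-47,-8,0],[0,0,0],-1],[[-47,-8,0],[0,0,0],-1],[[-47,-8,0],[0,0,0],-1],[[-47,0,0],[0,0,0],-1],[[0,0,0],[0,0,1],-1],[[0,0,0],[0,0,1],-1],[[0,0,0],[0,0,1],-1],[[0,0,0],[0,0,1],-1],[[0,0,0],[0,0,1],-1],[[0,0,0],[0,0,1],-1],[[0,0,0],[0,0,1],-1],[[0,0,0],[0,0,1],-1],[[0,0,0],[0,0,1],-1],[[0,0,0],[0,0,1],-1],[[0,0,0],[0,0,1],-1]]' 30
python3 -m handwheel '[[[0,0,0],[0,0,1],-1],[[0,0,0],[0,0,1],-1],[[0,0,0],[0,0,1],-1],[[0,0,0],[0,0,1],-1],[[0,0,0],[0,0,1],-1],[[0,0,0],[0,0,1],-1],[[0,0,0],[0,0,1],-1],[[0,0,0],[0,0,1],-1],[[0,0,0],[0,0,1],-1],[[0,0,0],[0,0,1],-1],[[0,0,0],[0,0,1],-1],[[0,0,0],[0,0,1],-1],[[0,0,0],[0,0,1],-1],[[0,0,0],[0,-1,0.5],-1],[[0,0,0],[0,-1,0],-1],[[0,0,0],[0,-1,0],-1],[[0,0,0],[0,-1,0],-1],[[0,0,0],[0,-1,0],-1],[[0,0,0],[0,0,0],-1]]'
python3 - <<'E'
from h import *
yaw=.0434;f=np.array([np.cos(yaw),np.sin(yaw),0]);n=f*.5+np.array([0,0,.866]);x=f*.866-np.array([0,0,.5]);
Rm=R.from_matrix(np.c_[x,np.cross(-n,x),-n])
P=np.array([.6274,.3226,.0269]); l=np.array([-f[1],f[0],0])
c=P-x*.06-l*.067  # midway between panels
print(delta(Rm,c+n*.14),readout.get_state()["qpos"])
E
```

```text
clock: 2.6
position: [0.5757, 0.2612, 0.3506]
ee_rot: [-0.0, 0.748, 0.664, -0.001]
contact_force: [0.3, -0.1, 0.1]
width: 0.0855
gripper_force: 0.0
clock: 4.97
position: [0.5775, 0.261, 0.3475]
ee_rot: [0.007, 0.965, 0.02, -0.261]
contact_force: [-0.4, 1.0, -0.4]
width: 0.0853
gripper_force: 0.0
(array([146.3,   6.9, 110.7]), array([ 0.02,  0.04, -0.03])) [0.25480386 0.64687843 0.72722721 0.13676177 2.28140647 1.84723596]
```

```bash
python3 -m handwheel '[[[50,2,5],[0,0,0],-1],[[50,2,10],[0,0,0],-1],[[46,3,15],[0,0,0],-1],[[0,0,30],[0,0,0],-1],[[0,0,0],[0,0,0],-1],[[0,0,0],[0,0,0],-1]]'
python3 - <<'E'
from h import *
np.savez("w1",*cam("wrist")); im=vision.get_image("wrist"); cv2.imwrite("pics/w1.png",im)
cv2.imwrite("pics/w1b.png",cv2.resize(im,(784,588),interpolation=cv2.INTER_CUBIC))
E
```

```text
clock: 5.72
position: [0.6728, 0.2585, 0.2296]
ee_rot: [0.006, 0.966, 0.021, -0.256]
contact_force: [0.4, 0.4, 1.1]
width: 0.0853
gripper_force: 0.0
```

View pics/w1b.png

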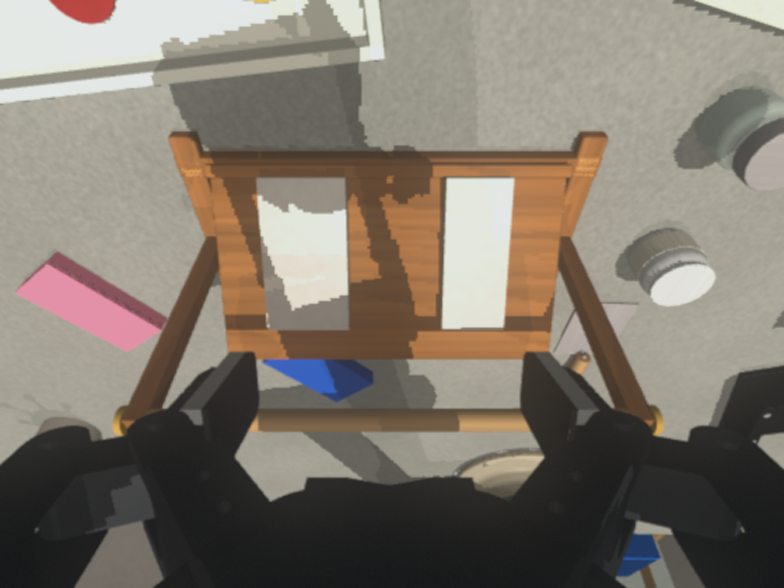

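The wrist view shows both panels unobstructed, with the bar beyond their upper ends. Wide panel corners at 1.4×: (257,178), (347,178), (349,329), (268,329). Narrow panel: (446,178), (513,178), (504,328), (442,328).

```bash
cat > fit2.py <<'E'
from h import *
d=np.load("w1.npz");c=[d[k] for k in d]
g=lambda a:(np.array(a)+.5)/1.4-.5
W=g([(257,178),(347,178),(349,329),(268,329)]);N=g([(446,178),(513,178),(504,328),(442,328)])
def res(p):
    yaw=p[0];l=np.array([-np.sin(yaw),np.cos(yaw),0]);P=p[1:4]
    return np.r_[(proj(c,pan(.066,yaw,P))-W).ravel(),(proj(c,pan(.05,yaw,P-l*p[4]))-N).ravel()]
r=least_squares(res,[0,.5,.3,.06,.12]);print("fit",r.x.round(4),np.sqrt(np.mean(r.fun**2)))
yaw=r.x[0];f=np.array([np.cos(yaw),np.sin(yaw),0]);n=f*.5+np.array([0,0,.866]);x=f*.866-np.array([0,0,.5]);l=np.array([-f[1],f[0],0])
Rm=R.from_matrix(np.c_[x,np.cross(-n,x),-n]);P=r.x[1:4]
c0=P-x*.05
print("wide",c0,delta(Rm,c0-n*.016));c1=c0-l*r.x[4];print("narrow",c1,delta(Rm,c1-n*.016))
E
python3 fit2.py
```

```text
fit [0.0439 0.6224 0.3203 0.0299 0.1336] 0.42248347227510213
wide [0.5791196  0.31840579 0.05493806] (array([  6.9, -64.2, 213.4]), array([ 0.01, -0.06, -0.01]))
narrow [0.58499084 0.18489462 0.05493806] (array([  7.1,  69.5, 213.5]), array([ 0.01, -0.06, -0.01]))
```

```bash
python3 -m handwheel '[[[2,-32,20],[0,0,0],-1],[[5,-32,20],[0,0,0],-1],[[0,0,40],[0,0,0],-1],[[0,0,40],[0,0,0],-1],[[0,0,40],[0,0,0],-1],[[0,0,30],[0,0,0],-1],[[0,0,10],[0,0,0],-1],[[0,0,5],[0,0,0],-1],[[0,0,3],[0,0,0],-1],[[0,0,0],[0,0,0],-1],[[0,0,0],[0,0,0],-1]]'; python3 fit2.py|tail -2
```

```text
clock: 7.15
position: [0.5727, 0.3174, 0.0431]
ee_rot: [0.007, 0.966, 0.02, -0.258]
contact_force: [0.1, -0.1, 0.0]
width: 0.0853
gripper_force: 0.0
wide [0.5791196  0.31840579 0.05493806] (array([-0.3, -0.8,  2.5]), array([ 0.01, -0.01, -0.02]))
narrow [0.58499084 0.18489462 0.05493806] (array([  0. , 132.9,   2.6]), array([ 0.01, -0.01, -0.02]))
```

```bash
python3 -m handwheel '[[[0,0,1],[0,0,0],-1],[[0,0,0],[0,0,0],1],[[0,0,0],[0,0,0],1],[[0,0,0],[0,0,0],1],[[0,0,0],[0,0,0],1],[[0,0,0],[0,0,0],1]]' 40
```

```text
clock: 7.9
position: [0.5718, 0.3174, 0.042]
ee_rot: [0.007, 0.966, 0.02, -0.258]
contact_force: [0.2, 0.5, 4.1]
width: 0.0653
gripper_force: 46.8
```

```bash
python3 -m handwheel '[[[0,0,-8],[0,0,0],1],[[0,0,-15],[0,0,0],1],[[20,0,-25],[0,0,0],1],[[20,0,-35],[0,0,0],1],[[0,0,-40],[0,0,0],1],[[0,0,-40],[0,0,0],1],[[0,0,-20],[0,1,0],1],[[0,0,-20],[0,1,0],1],[[0,0,-20],[0,1,0],1],[[0,0,-20],[0,1,0],1],[[0,0,-10],[0,1,0],1],[[0,30,0],[0,0,0],1],[[0,45,0],[0,0,0],1],[[0,45,0],[0,0,0],1],[[0,45,0],[0,0,0],1],[[-35,45,0],[0,0,0],1],[[-35,45,0],[0,0,0],1],[[-35,45,0],[0,0,0],1],[[-35,45,0],[0,0,0],1],[[-35,45,0],[0,0,0],1]]'
python3 -m handwheel '[[[-35,45,0],[0,0,-1],1],[[-30,45,0],[0,0,-0.8],1],[[0,30,0],[0,0,0],1],[[0,30,0],[0,0,0],1],[[0,0,0],[0,0,0],1],[[0,0,0],[0,0,0],1]]'
python3 - <<'E'
from h import *
np.savez("w2",*cam("wrist")); im=vision.get_image("wrist"); 
cv2.imwrite("pics/w2b.png",cv2.resize(im,(784,588),interpolation=cv2.INTER_CUBIC))
E
```

```text
clock: 10.4
position: [0.557, -0.0759, 0.2478]
ee_rot: [0.001, 1.0, 0.021, -0.001]
contact_force: [0.3, -0.4, -1.9]
width: 0.0652
gripper_force: 46.3
clock: 11.15
position: [0.5156, -0.2271, 0.248]
ee_rot: [0.0, 0.993, 0.115, -0.001]
contact_force: [-1.1, -0.1, -0.9]
width: 0.0649
gripper_force: 46.3
```

View pics/w2b.png

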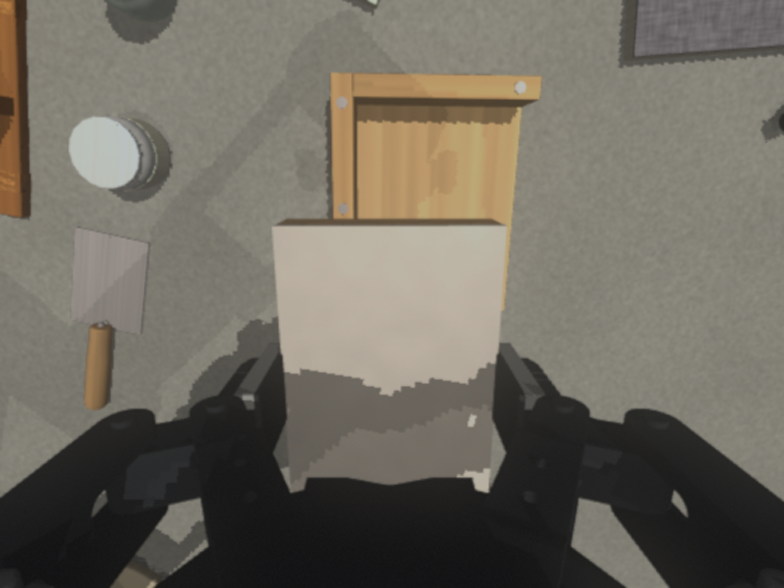

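The wide panel is held level, with its front edge at (274,226)–(505,224). Jig fence tops at 1.4×: outer corner (332,73), short-fence end (540,77), inner top corner (355,98), and long fence running down to (334,219).

```bash
cat > jig.py <<'E'
from h import *
d=np.load("w2.npz");c=[d[k] for k in d]
g=lambda *a:(np.array(a)+.5)/1.4-.5
A,B,I,L,I2,L2=[back(c,g(*q),.052) for q in [(332,73),(540,77),(355,98),(333.5,219),(540,100),(357,219)]]
print(A,B,I,L,np.linalg.norm(A-B),"yaw",np.degrees(np.arctan2(*(A-L)[1::-1])),np.degrees(np.arctan2(*(A-B)[1::-1]))-90,np.degrees(np.arctan2(*(I-I2)[1::-1]))-90,np.degrees(np.arctan2(*(I-L2)[1::-1])))
yaw=np.radians(13.2); T=frame([0,0,.0],yaw)[:3,:3]
print("inner from A",A+T@[-.016,-.016,0],"from I",I)
s=readout.get_state(); Ri=np.linalg.inv
pf=[back(c,g(*q),s["position"][2]+.016) for q in [(274,226),(505,224)]]
for p in pf: print("panel front in tool",rot(s["ee_rot"]).inv().apply(p-s["position"])*1e3)
E
python3 jig.py
```

```text
[ 0.63122981 -0.16004371  0.052     ] [ 0.66218272 -0.30320169  0.052     ] [ 0.61896016 -0.17917765  0.052     ] [ 0.53120285 -0.18107873  0.052     ] 0.14646600736561616 yaw 11.875884708264973 12.200401841443252 12.632211097233778 13.044001699507849
inner from A [ 0.61930616 -0.17927458  0.052     ] from I [ 0.61896016 -0.17917765  0.052     ]
panel front in tool [ 48.77444876 -31.13563449 -16.11143213]
panel front in tool [ 49.31595963  34.58693961 -16.04567263]
```

```bash
cat >> h.py <<'E'
CORNER=np.array([.618,-.1785,.008]); YAW=np.radians(12.5)
def jd(xj,yj,zj,az=0): # delta to TCP at jig-corner coordinates (m), tool down, tool x at jig azimuth az deg
    J=frame(CORNER,YAW); Rm=R.from_matrix(J[:3,:3])*R.from_euler('z',az,degrees=True)*R.from_euler('x',180,degrees=True)
    return delta(Rm,(J@[xj,yj,zj,1])[:3])
def jnow():
    s=readout.get_state(); J=frame(CORNER,YAW); print("jig xyz mm",(np.linalg.inv(J)@[*s["position"],1])[:3].round(4)*1e3,"F jig",(J[:3,:3].T@s["contact_force"]).round(1),"az",np.degrees((R.from_matrix(J[:3,:3]).inv()*rot(s["ee_rot"])*R.from_euler('x',180,degrees=True)).as_rotvec()).round(2),"t",s["clock"],s["width"])
E
python3 -c "
from h import *
print(jd(-.055,-.065,.006))"
```

```text
(array([ 55.2,  40.7, 234.1]), array([0.01, 0.02, 0.12]))
```

```bash
python3 -m handwheel '[[[28,20,40],[0,0,0.1],1],[[27,20,50],[0,0,0],1],[[0,0,55],[0,0,0],1],[[0,0,50],[0,0,0],1],[[0,0,25],[0,0,0],1],[[0,0,8],[0,0,0],1],[[0,0,3],[0,0,0],1],[[0,0,0],[0,0,0],1]]';python3 -c "
from h import *
jnow()"
```

```text
clock: 12.2
position: [0.5799, -0.2544, 0.0189]
ee_rot: [0.002, 0.994, 0.11, 0.001]
contact_force: [-0.3, 0.4, -2.1]
width: 0.0648
gripper_force: 46.2
jig xyz mm [-53.7 -65.8  10.9] F jig [-0.2  0.5 -2.1] az [-0.24 -0.08  0.15] t 12.2 0.06479999015858309
```

```bash
for i in 1 2; do python3 -m handwheel '[[[0,0,1.5],[0,0,0],1],[[0,0,1.5],[0,0,0],1],[[0,0,0],[0,0,0],1]]';done; python3 -c "
from h import *
jnow()"
```

```text
clock: 12.58
position: [0.5789, -0.2542, 0.0147]
ee_rot: [0.001, 0.994, 0.11, 0.0]
contact_force: [0.4, 0.1, -0.8]
width: 0.0649
gripper_force: 46.2
clock: 12.95
position: [0.5788, -0.254, 0.0113]
ee_rot: [0.001, 0.994, 0.11, -0.0]
contact_force: [0.0, 0.5, -1.3]
width: 0.065
gripper_force: 46.2
jig xyz mm [-54.6 -65.3   3.3] F jig [ 0.1  0.5 -1.3] az [-0.13  0.04  0.14] t 12.95 0.06502050933854597
```

```bash
for i in 1 2; do python3 -m handwheel '[[[0,0,1],[0,0,0],1],[[0,0,0],[0,0,0],1]]'|sed -n '2p;4p';done
```

```text
position: [0.5789, -0.2541, 0.0104]
contact_force: [0.5, 0.1, -1.9]
position: [0.5789, -0.2541, 0.0094]
contact_force: [-0.1, 0.3, -1.6]
```

```bash
for i in 1 2; do python3 -m handwheel '[[[0,0,0.8],[0,0,0],1],[[0,0,0],[0,0,0],1]]'|sed -n '2p;4p';done
```

```text
position: [0.5789, -0.2541, 0.0086]
contact_force: [-0.4, 0.3, -1.8]
position: [0.5789, -0.2541, 0.0078]
contact_force: [-0.1, -0.5, -1.3]
```

```bash
for i in 1 2 3; do python3 -m handwheel '[[[0,0,0.8],[0,0,0],1],[[0,0,0],[0,0,0],1]]'|sed -n '2p;4p';done
```

```text
position: [0.5789, -0.2541, 0.007]
contact_force: [-0.4, 0.6, -0.9]
position: [0.5789, -0.2541, 0.0068]
contact_force: [-2.2, -0.1, 4.3]
position: [0.579, -0.2541, 0.0068]
contact_force: [-2.5, 1.1, 8.0]
```

```bash
python3 -m handwheel '[[[0,0,-1.2],[0,0,0],1],[[0,0,0],[0,0,0],-1],[[0,0,0],[0,0,0],-1],[[0,0,0],[0,0,0],-1],[[0,0,-10],[0,0,0],-1],[[0,0,-25],[0,0,0],-1],[[0,0,-30],[0,0,0],-1],[[0,0,0],[0,0,-1],-1],[[0,0,0],[0,0,-1],-1],[[0,0,0],[0,0,-1],-1],[[0,0,0],[0,0,-1],-1],[[0,0,0],[0,0,-1],-1],[[0,0,0],[0,0,-1],-1],[[0,0,0],[0,0,-1],-1],[[0,0,0],[0,0,-1],-1],[[0,0,0],[0,0,-1],-1],[[0,0,0],[0,0,-1],-1],[[0,0,0],[0,0,-1],-1],[[0,0,0],[0,0,-1],-1],[[0,0,0],[0,0,-1],-1]]'
python3 -m handwheel '[[[0,0,0],[0,0,-1],-1],[[0,0,0],[0,0,-1],-1],[[-35,0,0],[0,0,0],-1],[[-35,0,0],[0,0,0],-1],[[0,0,0],[0,0,0],-1]]'
python3 -c "
from h import *
jnow();print(jd(-.066,-.128,.005,90))
np.savez('w3',*cam('wrist')); im=vision.get_image('wrist'); cv2.imwrite('pics/w3.png',cv2.resize(im,(784,588),interpolation=cv2.INTER_CUBIC))"
```

```text
clock: 17.2
position: [0.5792, -0.2541, 0.0725]
ee_rot: [0.001, 0.702, 0.712, -0.001]
contact_force: [0.1, 0.8, -0.2]
width: 0.0857
gripper_force: 0.0
clock: 17.82
position: [0.5951, -0.3251, 0.0726]
ee_rot: [0.002, 0.626, 0.78, -0.001]
contact_force: [0.4, 0.4, 0.5]
width: 0.0854
gripper_force: 0.0
jig xyz mm [ -54.1 -138.2   64.6] F jig [0.5 0.3 0.5] az [-0.28  0.18 90.02] t 17.825 0.08544483264479995
(array([ 10.5, -12. ,  59.5]), array([0.01, 0.05, 0.  ]))
```

View pics/w3.png

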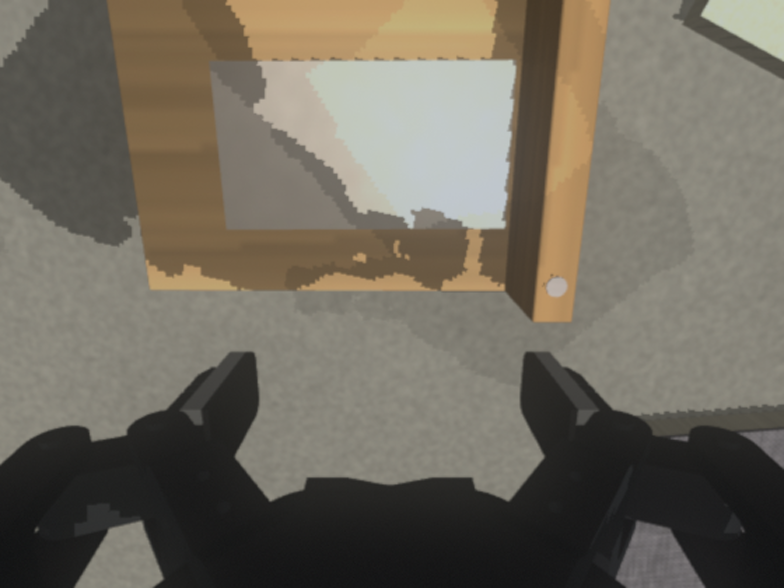

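The wide panel lies flat in the jig, square to it, at (211,60)–(506,228), a few mm off the short fence and about 30 mm off the long one.

```bash
python3 -m handwheel '[[[9,-12,10],[0,0,0],-0.5],[[0,0,20],[0,0,0],-0.5],[[0,0,15],[0,0,0],-0.5],[[0,0,6],[0,0,0],-0.5],[[0,0,4],[0,0,0],-0.5],[[0,0,2],[0,0,0],-0.5],[[0,0,0],[0,0,0],-0.5]]'; python3 -c "
from h import *
jnow()"
```

```text
clock: 18.75
position: [0.5808, -0.3164, 0.0151]
ee_rot: [0.001, 0.625, 0.781, -0.001]
contact_force: [0.9, -0.5, 0.1]
width: 0.0644
gripper_force: 0.0
jig xyz mm [ -66.2 -126.6    7.1] F jig [ 0.7 -0.7  0.1] az [-0.14  0.14 90.14] t 18.75 0.06439215677213787
```

```bash
python3 -m handwheel '[[[5,0,3],[0,0,0],-0.5],[[5,0,0],[0,0,0],-0.5],[[4,0,0],[0,0,0],-0.5],[[4,0,0],[0,0,0],-0.5],[[4,0,0],[0,0,0],-0.5],[[4,0,0],[0,0,0],-0.5],[[4,0,0],[0,0,0],-0.5],[[4,0,0],[0,0,0],-0.5],[[4,0,0],[0,0,0],-0.5],[[3,0,0],[0,0,0],-0.5],[[0,0,0],[0,0,0],-0.5]]'; python3 -c "
from h import *
jnow()"; for i in 1 2; do python3 -m handwheel '[[[1,0,0],[0,0,0],-0.5],[[1,0,0],[0,0,0],-0.5],[[0,0,0],[0,0,0],-0.5]]'>/dev/null; python3 -c "
from h import *
jnow()"; done
```

```text
clock: 20.12
position: [0.5714, -0.2757, 0.0117]
ee_rot: [0.001, 0.625, 0.781, -0.001]
contact_force: [0.2, -0.3, -0.3]
width: 0.064
gripper_force: 0.0
jig xyz mm [-66.5 -84.8   3.7] F jig [ 0.2 -0.4 -0.3] az [-6.000e-02  1.200e-01  9.014e+01] t 20.125 0.06399396283867237
jig xyz mm [-66.5 -83.3   3.7] F jig [ 0.2 -0.7  0.2] az [-8.000e-02  1.300e-01  9.013e+01] t 20.5 0.06392786888469601
jig xyz mm [-66.5 -81.1   3.7] F jig [-0.3 -1.   0.2] az [-8.000e-02  1.300e-01  9.014e+01] t 20.875 0.06392836590734259
```

```bash
for i in 1 2 3; do python3 -m handwheel '[[[1,0,0],[0,0,0],-0.5],[[0.7,0,0],[0,0,0],-0.5],[[0,0,0],[0,0,0],-0.5]]'>/dev/null; python3 -c "
from h import *
jnow()"; done
```

```text
jig xyz mm [-66.5 -79.5   3.7] F jig [-0.  -0.3  0.7] az [-8.000e-02  1.300e-01  9.014e+01] t 21.25 0.0644113439569854
jig xyz mm [-66.5 -77.8   3.8] F jig [-0.1  0.1  0.6] az [-9.000e-02  1.300e-01  9.014e+01] t 21.625 0.06415520621682541
jig xyz mm [-66.5 -76.2   3.7] F jig [-1.1 -0.7  0.5] az [-9.000e-02  1.300e-01  9.014e+01] t 22.0 0.06418983604563736
```

```bash
for i in 1 2 3; do python3 -m handwheel '[[[0.8,0,0],[0,0,0],-0.5],[[0.4,0,0],[0,0,0],-0.5],[[0,0,0],[0,0,0],-0.5]]'>/dev/null; python3 -c "
from h import *
jnow()"; done
```

```text
jig xyz mm [-66.5 -75.1   3.8] F jig [-0.1 -1.1 -0.4] az [-0.1   0.13 90.14] t 22.375 0.06383779717123043
jig xyz mm [-66.5 -74.9   3.9] F jig [-1.2 -3.5 -0.3] az [-0.19  0.2  90.14] t 22.75 0.06381456445072146
jig xyz mm [-66.5 -74.8   4.1] F jig [-2.4 -7.3 -1.3] az [-0.28  0.27 90.15] t 23.125 0.06410651019948335
```

```bash
python3 -m handwheel '[[[0.7,0,0],[0,0,0],-0.5],[[0.5,0,0],[0,0,0],-0.5],[[0,0,0],[0,0,0],-0.5]]'|sed -n 4p; python3 -m handwheel '[[[-4,0,0],[0,0,0],-0.5],[[-8,0,0],[0,0,0],-0.5],[[0,0,-25],[0,0,0],-0.5],[[0,0,-25],[0,0,0],0.5],[[0,-45,0],[0,0,0],1],[[25,-40,0],[0,0,0],1],[[25,0,0],[0,0,0],1],[[0,0,0],[0,0,0],1],[[0,0,0],[0,0,0],1]]';python3 -c "
from h import *
jnow();print(jd(-.155,-.033,.007,90))"
```

```text
contact_force: [-1.2, -9.3, -0.8]
clock: 24.62
position: [0.479, -0.2445, 0.062]
ee_rot: [0.002, 0.625, 0.781, -0.001]
contact_force: [0.5, -0.4, 0.6]
width: -0.0002
gripper_force: 0.0
jig xyz mm [-149.9  -34.4   54. ] F jig [ 0.4 -0.5  0.6] az [-0.25  0.13 90.2 ] t 24.625 -0.00019976550390797125
(array([ 1.6, -5.1, 47. ]), array([0.01, 0.04, 0.03]))
```

```bash
python3 -m handwheel '[[[2,-5,20],[0,0,0],1],[[0,0,15],[0,0,0],1],[[0,0,7],[0,0,0],1],[[0,0,3],[0,0,0],1],[[0,0,1],[0,0,0],1],[[0,0,0],[0,0,0],1]]'>/dev/null;python3 -c "
from h import *
jnow()"
python3 -m handwheel '[[[0,4,0],[0,0,0],1],[[0,4,0],[0,0,0],1],[[0,3,0],[0,0,0],1],[[0,3,0],[0,0,0],1],[[0,2,0],[0,0,0],1],[[0,0,0],[0,0,0],1]]'>/dev/null;python3 -c "
from h import *
jnow()"
for i in 1 2; do python3 -m handwheel '[[[0,0.8,0],[0,0,0],1],[[0,0.8,0],[0,0,0],1],[[0,0,0],[0,0,0],1]]'>/dev/null; python3 -c "
from h import *
jnow()"; done
```

```text
jig xyz mm [-156.3  -32.     8. ] F jig [ 0.2 -0.1 -0.4] az [-0.16  0.14 90.14] t 25.375 -0.0005035030183593795
jig xyz mm [-140.4  -31.7    7.6] F jig [-0.8  0.8  0.5] az [-0.1   0.14 90.15] t 26.125 -0.0002333402864864918
jig xyz mm [-139.   -31.7    7.7] F jig [-0.2 -0.   0.5] az [-0.1   0.14 90.14] t 26.5 5.5058523969107584e-05
jig xyz mm [-137.4  -31.6    7.6] F jig [ 0.2 -0.9  0.5] az [-0.1   0.14 90.14] t 26.875 9.517452526333097e-06
```

```bash
for i in 1 2 3 4; do python3 -m handwheel '[[[0,0.8,0],[0,0,0],1],[[0,0.7,0],[0,0,0],1],[[0,0,0],[0,0,0],1]]'>/dev/null; python3 -c "
from h import *
jnow()"; done
```

```text
jig xyz mm [-135.9  -31.6    7.6] F jig [0.  0.  0.7] az [-8.000e-02  1.400e-01  9.014e+01] t 27.25 -4.839694098720688e-05
jig xyz mm [-134.2  -31.7    7.6] F jig [-0.7 -0.9  0.4] az [-0.11  0.13 90.14] t 27.625 8.928369515389822e-05
jig xyz mm [-132.8  -31.7    7.7] F jig [-0.4  0.7  1. ] az [-0.11  0.13 90.14] t 28.0 -0.00013261835038218527
jig xyz mm [-131.3  -31.7    7.6] F jig [-0.9  0.2 -0.1] az [-0.11  0.13 90.14] t 28.375 -0.00030043282704430977
```

```bash
for i in 1 2 3; do python3 -m handwheel '[[[0,0.9,0],[0,0,0],1],[[0,0.6,0],[0,0,0],1],[[0,0,0],[0,0,0],1]]'>/dev/null; python3 -c "
from h import *
jnow()"; done
```

```text
jig xyz mm [-130.5  -31.4    7.6] F jig [-3.7 -0.6  0.9] az [-3.000e-02  1.700e-01  9.016e+01] t 28.75 -0.0003420274281584268
jig xyz mm [-130.3  -31.2    7.5] F jig [-7.2 -0.4  2.5] az [ 0.11  0.25 90.19] t 29.125 0.0002261370864356573
jig xyz mm [-130.1  -31.2    7.5] F jig [-10.7  -1.5   4.8] az [ 0.24  0.36 90.23] t 29.5 9.859342035546529e-05
```

```bash
python3 -m handwheel '[[[0,-4,0],[0,0,0],1],[[0,-6,-5],[0,0,0],1],[[0,0,-40],[0,0,0],1],[[0,40,-50],[0,0,0],-1],[[-20,40,-40],[0,0,0],-1],[[-40,0,-20],[0,0,0],-1],[[0,0,0],[0,0,0],-1]]' >/dev/null
python3 -c "
from h import *
jnow()
np.savez('w4',*cam('wrist')); im=vision.get_image('wrist'); cv2.imwrite('pics/w4.png',cv2.resize(im,(784,588),interpolation=cv2.INTER_CUBIC))"
```

```text
jig xyz mm [-55.5 -94.6 164.1] F jig [ 0.3 -0.1 -0.7] az [-0.6   0.14 90.06] t 30.375 0.07230287360904614
```

View pics/w4.png

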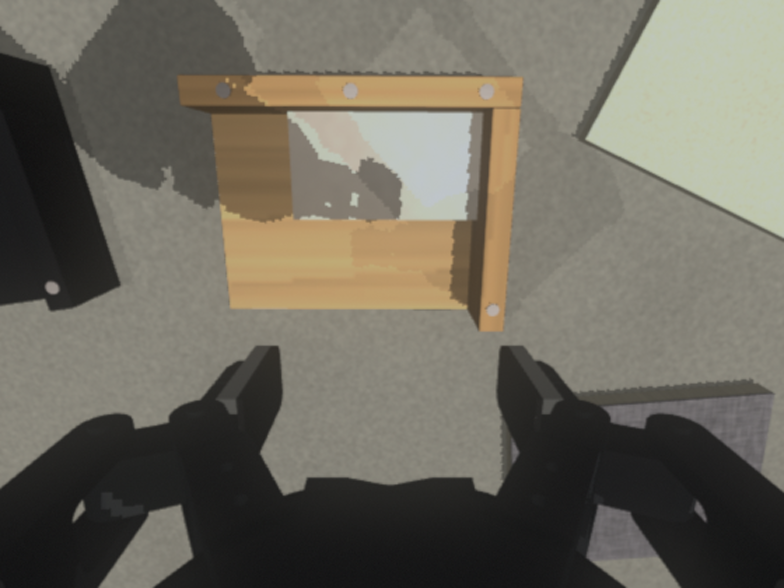

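The wide panel is flush: its far long edge meets the long fence along row 110, and its right end meets the short fence at column 480. Now the narrow panel.

```bash
cat > plan.py <<'E'
from h import *
from scipy.spatial.transform import Slerp
def plan(p1,R1,N,bump):
    s=readout.get_state();p0=s["position"];R0=rot(s["ee_rot"]);S=Slerp([0,1],R.concatenate([R0,R1]))
    P=lambda t:p0+(p1-p0)*t+np.array([0,0,bump*np.sin(np.pi*t)])
    p=p0;r=R0
    for k in range(N):
        t=(k+1)/N;q=S(t); sh=np.round(r.inv().apply(P(t)-p)*1e3); tu=np.round(np.degrees((r.inv()*q).as_rotvec())/6,2)
        print(sh.astype(int).tolist(),tu.tolist()); p=p+r.apply(sh/1e3); r=r*R.from_rotvec(np.radians(tu*6))
def easel():
    yaw=.0439;f=np.array([np.cos(yaw),np.sin(yaw),0]);n=f*.5+np.array([0,0,.866]);x=f*.866-np.array([0,0,.5]);return n,R.from_matrix(np.c_[x,np.cross(-n,x),-n])
E
python3 -c "
from plan import *
n,Rm=easel(); plan(np.array([.585,.185,.055])+n*.17,Rm,19,.09)"
```

```text
[23, 10, -17] [0.23, -0.19, 0.85]
[24, 7, -16] [0.23, -0.19, 0.86]
[23, 5, -17] [0.23, -0.2, 0.85]
[24, 3, -16] [0.24, -0.19, 0.86]
[24, 0, -15] [0.23, -0.19, 0.85]
[23, -2, -14] [0.23, -0.19, 0.86]
[24, -5, -12] [0.23, -0.19, 0.85]
[23, -6, -10] [0.23, -0.19, 0.86]
[22, -9, -8] [0.23, -0.19, 0.85]
[22, -10, -6] [0.24, -0.2, 0.86]
[22, -13, -4] [0.23, -0.19, 0.85]
[21, -14, -2] [0.23, -0.19, 0.85]
[20, -15, 0] [0.23, -0.19, 0.86]
[20, -17, 3] [0.23, -0.19, 0.85]
[19, -19, 4] [0.23, -0.19, 0.86]
[18, -20, 5] [0.23, -0.2, 0.85]
[17, -21, 7] [0.24, -0.19, 0.86]
[15, -23, 7] [0.23, -0.19, 0.85]
[13, -23, 9] [0.23, -0.19, 0.86]
```

```bash
python3 -m handwheel '[[[23,10,-17],[0.23,-0.19,0.85],-1],[[24,7,-16],[0.23,-0.19,0.86],-1],[[23,5,-17],[0.23,-0.2,0.85],-1],[[24,3,-16],[0.24,-0.19,0.86],-1],[[24,0,-15],[0.23,-0.19,0.85],-1],[[23,-2,-14],[0.23,-0.19,0.86],-1],[[24,-5,-12],[0.23,-0.19,0.85],-1],[[23,-6,-10],[0.23,-0.19,0.86],-1],[[22,-9,-8],[0.23,-0.19,0.85],-1],[[22,-10,-6],[0.24,-0.2,0.86],-1],[[22,-13,-4],[0.23,-0.19,0.85],-1],[[21,-14,-2],[0.23,-0.19,0.85],-1],[[20,-15,0],[0.23,-0.19,0.86],-1],[[20,-17,3],[0.23,-0.19,0.85],-1],[[19,-19,4],[0.23,-0.19,0.86],-1],[[18,-20,5],[0.23,-0.2,0.85],-1],[[17,-21,7],[0.24,-0.19,0.86],-1],[[15,-23,7],[0.23,-0.19,0.85],-1],[[13,-23,9],[0.23,-0.19,0.86],-1],[[0,0,0],[0,0,0],-1]]'; python3 fit2.py
```

```text
clock: 32.92
position: [0.6667, 0.1911, 0.1983]
ee_rot: [0.006, 0.965, 0.023, -0.263]
contact_force: [-0.2, -0.4, 0.1]
width: 0.0855
gripper_force: 0.0
fit [0.0439 0.6224 0.3203 0.0299 0.1336] 0.42248347227510213
wide [0.5791196  0.31840579 0.05493806] (array([   2.7, -131.2,  181. ]), array([0.01, 0.08, 0.04]))
narrow [0.58499084 0.18489462 0.05493806] (array([  2.2,   2.5, 181.1]), array([0.01, 0.08, 0.04]))
```

```bash
python3 -m handwheel '[[[2,2,40],[0,0.08,0.04],-1],[[0,0,45],[0,0,0],-1],[[0,0,45],[0,0,0],-0.7],[[0,0,30],[0,0,0],-0.7],[[0,0,10],[0,0,0],-0.7],[[0,0,4],[0,0,0],-0.7],[[0,0,1],[0,0,0],-0.7],[[0,0,0],[0,0,0],1],[[0,0,0],[0,0,0],1],[[0,0,0],[0,0,0],1],[[0,0,0],[0,0,0],1],[[0,0,0],[0,0,0],1]]'; python3 fit2.py|tail -1
```

```text
clock: 34.42
position: [0.5841, 0.184, 0.0493]
ee_rot: [0.006, 0.967, 0.02, -0.255]
contact_force: [2.5, -0.4, 5.7]
width: 0.0487
gripper_force: 42.4
narrow [0.58499084 0.18489462 0.05493806] (array([-2.1, -0.9, 10.6]), array([-0.  , -0.08, -0.03]))
```

```bash
python3 -m handwheel '[[[0,0,0],[0,0,0],-0.6],[[0,0,0],[0,0,0],-0.6]]' | sed -n '2p;4p'; python3 -m handwheel '[[[-1,0,5],[0,-0.05,0],-0.6],[[0,0,2.5],[0,0,0],-0.6],[[0,0,0],[0,0,0],1],[[0,0,0],[0,0,0],1],[[0,0,0],[0,0,0],1],[[0,0,0],[0,0,0],1]]'; python3 fit2.py|tail -1
```

```text
position: [0.5825, 0.1837, 0.0478]
contact_force: [0.7, 0.4, 0.1]
clock: 35.42
position: [0.5782, 0.1836, 0.0424]
ee_rot: [0.006, 0.966, 0.02, -0.259]
contact_force: [-1.4, 0.1, 0.8]
width: 0.0489
gripper_force: 43.8
narrow [0.58499084 0.18489462 0.05493806] (array([-0.4, -1. ,  1.7]), array([-0.  , -0.  , -0.03]))
```

```bash
python3 -m handwheel '[[[0,0,-8],[0,0,0],1],[[0,0,-15],[0,0,0],1],[[20,0,-25],[0,0,0],1],[[20,0,-35],[0,0,0],1],[[0,0,-40],[0,0,0],1],[[0,0,-40],[0,0,0],1],[[0,0,-35],[0,0,0],1]]'|sed -n '1,2p;5,6p'; python3 -c "
from plan import *
J=frame(CORNER,YAW); plan((J@[-.0545,-.052,.06,1])[:3],R.from_matrix(J[:3,:3])*R.from_euler('x',180,degrees=True),13,.11)"
```

```text
clock: 36.3
position: [0.7131, 0.1893, 0.1963]
width: 0.0493
gripper_force: 43.7
[-18, 33, -8] [-0.03, 0.38, -0.13]
[-18, 32, -8] [-0.04, 0.38, -0.13]
[-17, 32, -6] [-0.03, 0.38, -0.12]
[-15, 32, -2] [-0.03, 0.38, -0.13]
[-14, 32, 3] [-0.04, 0.39, -0.13]
[-12, 32, 7] [-0.03, 0.38, -0.12]
[-12, 32, 13] [-0.03, 0.38, -0.13]
[-10, 31, 19] [-0.03, 0.38, -0.13]
[-11, 32, 25] [-0.04, 0.38, -0.13]
[-11, 31, 29] [-0.03, 0.38, -0.12]
[-13, 31, 33] [-0.03, 0.38, -0.13]
[-14, 31, 36] [-0.04, 0.38, -0.13]
[-15, 30, 37] [-0.03, 0.38, -0.13]
```

```bash
python3 -m handwheel '[[[-18,33,-8],[-0.03,0.38,-0.13],1],[[-18,32,-8],[-0.04,0.38,-0.13],1],[[-17,32,-6],[-0.03,0.38,-0.12],1],[[-15,32,-2],[-0.03,0.38,-0.13],1],[[-14,32,3],[-0.04,0.39,-0.13],1],[[-12,32,7],[-0.03,0.38,-0.12],1],[[-12,32,13],[-0.03,0.38,-0.13],1],[[-10,31,19],[-0.03,0.38,-0.13],1],[[-11,32,25],[-0.04,0.38,-0.13],1],[[-11,31,29],[-0.03,0.38,-0.12],1],[[-13,31,33],[-0.03,0.38,-0.13],1],[[-14,31,36],[-0.04,0.38,-0.13],1],[[-15,30,37],[-0.03,0.38,-0.13],1],[[0,0,0],[0,0,0],1],[[0,0,0],[0,0,0],1]]'|sed -n 5,6p;python3 -c "
from h import *
jnow();print(jd(-.0545,-.052,.020))"
```

```text
width: 0.0492
gripper_force: 43.7
jig xyz mm [-54.9 -52.4  58.8] F jig [ 0.7  1.1 -0.1] az [-0.03  0.1  -0.02] t 38.175 0.04917719096130226
(array([ 0.4, -0.4, 38.8]), array([ 0.01,  0.02, -0.  ]))
```

```bash
python3 -m handwheel '[[[0,0,20],[0,0,0],1],[[0,0,12],[0,0,0],1],[[0,0,5],[0,0,0],1],[[0,0,1],[0,0,0],1],[[0,0,0],[0,0,0],1]]'>/dev/null;python3 -c "
from h import *
jnow()"
for i in 1 2 3; do python3 -m handwheel '[[[0,0,0.8],[0,0,0],1],[[0,0,0],[0,0,0],1]]'>/dev/null;python3 -c "
from h import *
jnow()";done
```

```text
jig xyz mm [-55.5 -51.8  20.2] F jig [0.1 0.5 0.7] az [-0.02  0.15  0.04] t 38.8 0.04918241145386087
jig xyz mm [-55.9 -51.8  19.1] F jig [ 0.2 -0.8 -1.5] az [-0.    0.18  0.03] t 39.05 0.04884882481866721
jig xyz mm [-56.1 -51.7  18. ] F jig [-0.5  0.2 -1.6] az [0.02 0.2  0.03] t 39.3 0.04917999427304163
jig xyz mm [-56.  -51.8  17.4] F jig [-0.4  0.7  0.7] az [0.   0.19 0.03] t 39.55 0.04897550949157397
```

```bash
for i in 1 2; do python3 -m handwheel '[[[0,0,0.8],[0,0,0],1],[[0,0,0],[0,0,0],1]]'>/dev/null;python3 -c "
from h import *
jnow()";done
```

```text
jig xyz mm [-55.9 -51.8  17.3] F jig [-0.5  0.9  4.8] az [-0.01  0.18  0.03] t 39.8 0.04896998396985408
jig xyz mm [-55.9 -51.8  17.3] F jig [-2.   1.7  8.8] az [-0.03  0.16  0.03] t 40.05 0.04906045067272402
```

```bash
python3 -m handwheel '[[[0,0,-1.5],[0,0,0],1],[[0,0,0],[0,0,0],-0.6],[[0,0,0],[0,0,0],-0.6],[[0,0,0],[0,0,0],-0.6],[[0,0,-10],[0,0,0],-0.6],[[0,0,-30],[0,0,0],-0.6],[[-5,30,0],[0,0,0],0],[[-5,30,0],[0,0,0],1],[[0,0,15],[0,0,0],1],[[0,0,12],[0,0,0],1],[[0,0,4],[0,0,0],1],[[0,0,0],[0,0,0],1]]'|tail -2;python3 -c "
from h import *
jnow();print(jd(-.066,-.1,.026))
np.savez('w5',*cam('wrist')); im=vision.get_image('wrist'); cv2.imwrite('pics/w5.png',cv2.resize(im,(784,588),interpolation=cv2.INTER_CUBIC))"
```

```text
width: 0.0001
gripper_force: 0.0
jig xyz mm [ -66.  -110.6   25.6] F jig [ 0.6  0.6 -0.2] az [0.08 0.25 0.08] t 41.55 0.00010309328497154596
(array([  0. , -10.6,  -0.4]), array([-0.01,  0.04,  0.01]))
```

View pics/w5.png

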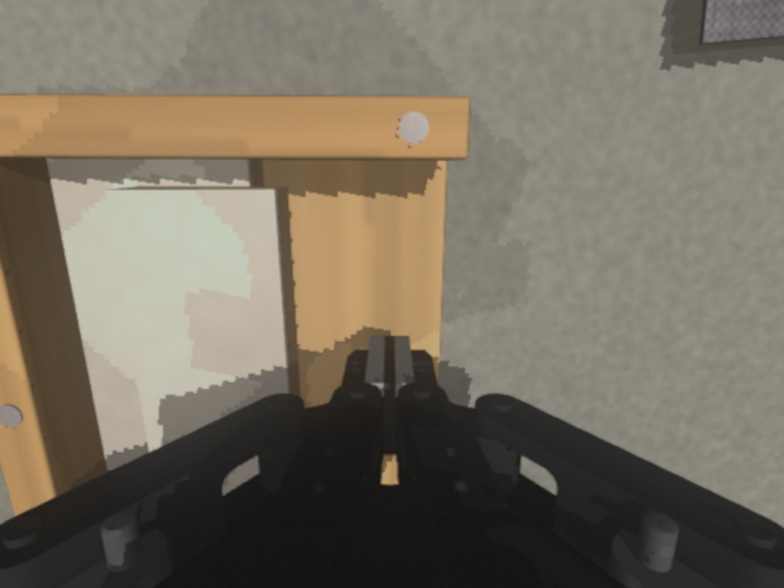

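The narrow panel lies flat on the wide one, with its right edge at column 280 and its far end at row 188, a few mm off both fences. The closed fingers at (390,360) are clear beside it.

```bash
python3 -m handwheel '[[[0,-10,0],[0,0,0],1],[[0,-6,0],[0,0,0],1],[[0,-4,0],[0,0,0],1],[[0,-4,0],[0,0,0],1],[[0,-4,0],[0,0,0],1],[[0,-4,0],[0,0,0],1],[[0,-4,0],[0,0,0],1],[[0,-4,0],[0,0,0],1],[[0,-3,0],[0,0,0],1],[[0,0,0],[0,0,0],1]]'>/dev/null;python3 -c "
from h import *
jnow()"
for i in 1 2; do python3 -m handwheel '[[[0,-1.2,0],[0,0,0],1],[[0,-0.8,0],[0,0,0],1],[[0,0,0],[0,0,0],1]]'>/dev/null; python3 -c "
from h import *
jnow()"; done
```

```text
jig xyz mm [-65.9 -68.3  26.2] F jig [-0.8 -0.1  0. ] az [0.03 0.19 0.04] t 42.85 0.00010677444546941695
jig xyz mm [-66.  -66.6  26.2] F jig [ 0.7 -0.7  0.3] az [0.02 0.2  0.03] t 43.225 0.0003159573316125192
jig xyz mm [-66.  -64.5  26.1] F jig [0.2 0.1 0.6] az [0.03 0.2  0.03] t 43.6 0.00031733386928724846
```

```bash
for i in 1 2 3 4; do python3 -m handwheel '[[[0,-1,0],[0,0,0],1],[[0,-0.6,0],[0,0,0],1],[[0,0,0],[0,0,0],1]]'>/dev/null; python3 -c "
from h import *
jnow()"; done
```

```text
jig xyz mm [-66.  -63.   26.2] F jig [ 0.6 -1.2 -0.3] az [0.02 0.2  0.03] t 43.975 0.000412603854064207
jig xyz mm [-66.  -61.4  26.2] F jig [-0.8 -0.4 -0.3] az [0.02 0.2  0.03] t 44.35 6.90093324114262e-05
jig xyz mm [-65.8 -60.3  26.3] F jig [-0.  -2.5 -0.2] az [-0.04  0.18  0.04] t 44.725 -0.00014465649685512874
jig xyz mm [-65.7 -60.1  26.6] F jig [-1.3 -5.5 -0.4] az [-0.18  0.15  0.07] t 45.1 0.00022237091337800447
```

```bash
python3 -m handwheel '[[[0,-0.8,0],[0,0,0],1],[[0,-0.4,0],[0,0,0],1],[[0,0,0],[0,0,0],1]]'|sed -n 4p; python3 -m handwheel '[[[0,4,0],[0,0,0],1],[[0,8,0],[0,0,0],1],[[0,0,-35],[0,0,0],1],[[-40,-10,0],[0,0,0],1],[[-40,-20,0],[0,0,0],1],[[0,-18,0],[0,0,0],1],[[0,0,0],[0,0,0],1]]'>/dev/null;python3 -c "
from h import *
jnow();print(jd(-.148,-.022,.026))"
```

```text
contact_force: [-0.1, -7.5, 0.3]
jig xyz mm [-145.5  -20.1   61.6] F jig [ 0.8 -0.6 -0.4] az [0.05 0.17 0.07] t 46.35 -0.00025887076596296376
(array([-2.4,  1.9, 35.6]), array([-0.01,  0.03,  0.01]))
```

```bash
python3 -m handwheel '[[[-3,2,15],[0,0,0],1],[[0,0,12],[0,0,0],1],[[0,0,6],[0,0,0],1],[[0,0,2],[0,0,0],1],[[0,0,0],[0,0,0],1],[[3,0,0],[0,0,0],1],[[4,0,0],[0,0,0],1],[[4,0,0],[0,0,0],1],[[2,0,0],[0,0,0],1],[[0,0,0],[0,0,0],1]]'>/dev/null;python3 -c "
from h import *
jnow()"; for i in 1 2; do python3 -m handwheel '[[[1,0,0],[0,0,0],1],[[0.6,0,0],[0,0,0],1],[[0,0,0],[0,0,0],1]]'>/dev/null; python3 -c "
from h import *
jnow()"; done
```

```text
jig xyz mm [-135.7  -23.1   26.5] F jig [-1.3  1.2 -0.9] az [0.   0.18 0.04] t 47.6 -5.434723420614385e-05
jig xyz mm [-134.4  -23.1   26.4] F jig [-1.2  0.3  0.4] az [0.01 0.19 0.03] t 47.975 -6.9375666914311e-05
jig xyz mm [-132.6  -23.2   26.4] F jig [0.2 0.6 0.3] az [0.01 0.18 0.03] t 48.35 -0.00021555294287231648
```

```bash
for i in 1 2 3 4; do python3 -m handwheel '[[[0.8,0,0],[0,0,0],1],[[0.5,0,0],[0,0,0],1],[[0,0,0],[0,0,0],1]]'>/dev/null; python3 -c "
from h import *
jnow()"; done
```

```text
jig xyz mm [-131.4  -23.1   26.4] F jig [-0.1 -0.6  0.3] az [0.01 0.19 0.03] t 48.725 4.883855251062196e-05
jig xyz mm [-130.1  -23.2   26.4] F jig [-0.4  0.3  0.6] az [0.01 0.18 0.03] t 49.1 -0.0003277196224011383
jig xyz mm [-128.8  -23.2   26.5] F jig [-1.2  0.   1.1] az [0.01 0.18 0.03] t 49.475 0.0002275388978697724
jig xyz mm [-128.6  -23.    26.4] F jig [-4.9 -1.7  2.5] az [0.03 0.31 0.06] t 49.85 0.00013537775222687538
```

```bash
python3 -m handwheel '[[[0.8,0,0],[0,0,0],1],[[0.4,0,0],[0,0,0],1],[[0,0,0],[0,0,0],1]]'|sed -n 4p; python3 -m handwheel '[[[-3,0,0],[0,0,0],1],[[-8,0,0],[0,0,0],1],[[0,0,-40],[0,0,0],1],[[0,20,-50],[0,0,0],1],[[0,20,-40],[0,0,0],1],[[0,0,0],[0,0,0],1],[[0,0,0],[0,0,0],1]]'|sed -n 1,2p
python3 -c "
from h import *
np.savez('w6',*cam('wrist')); im=vision.get_image('wrist')
cv2.imwrite('pics/w6.png',cv2.resize(im,(784,588),interpolation=cv2.INTER_CUBIC))"
```

```text
contact_force: [-7.3, -3.7, 5.8]
clock: 51.1
position: [0.4974, -0.2691, 0.1637]
```

View pics/w6.png

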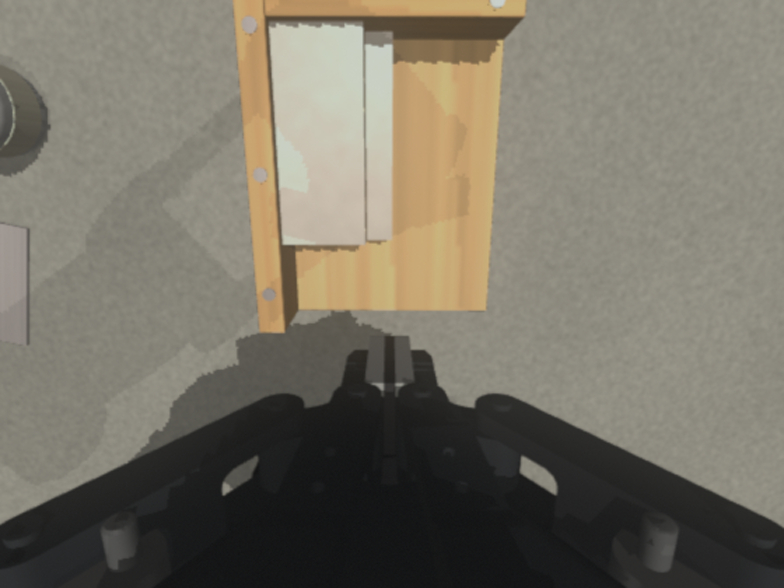

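The narrow panel is stacked on the wide one and flush to both fences: narrow corners (269,22), (362,22), (364,245), (283,245); wide edge (391,32)–(392,241).

```bash
python3 -c "
from h import *
d=np.load('w6.npz');c=[d[k] for k in d];J=np.linalg.inv(frame(CORNER,YAW))
for u,v,z in [(269,22,.044),(362,22,.044),(364,245,.044),(283,245,.044),(391,32,.026),(392,241,.026),(267,17,.052),(522,17,.052),(284,331,.052)]:
    print((J@[*back(c,(np.array([u,v])+.5)/1.4-.5,z),1])[:3].round(4)*1e3)"
```

```text
[ 0.9  0.4 36. ]
[  0.9 -48.8  36. ]
[-118.3  -48.1   36. ]
[-118.4    0.5   36. ]
[  0.9 -64.2  18. ]
[-119.  -65.   18.]
[ 1.  -0.7 44. ]
[   1. -131.   44.]
[-170.4    1.3   44. ]
```

```bash
python3 -c "
from rig import manip
print(manip.sign_off())"
```

```text
the job is handed in; nothing more can be done
None
```

I handed the job in at about 51 s; no verdict came back. In the last wrist picture both panels lie white face up and released, stacked wide then narrow, within about 1 mm of both fences; the jar, tin and palette knife were never touched.

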